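# Stop a drilling jig from rocking: find the loose corner and wedge it

### The arm

A 6-joint arm with a two-finger parallel gripper is mounted at the origin on the work surface; the furniture and walls round the work are solid. World frame = base frame: x ahead of the robot, y to its left, z up, the work surface at z = 0. Lengths are in mm, angles in rad, forces in N, time in s.
With the tool pointing down it reaches from about 400 to 925 mm from the base axis. Payload 12.5 kg.
Tool frame: the origin (TCP) lies on the front face of the gripper's body, between the roots of the fingers; the fingertips stand 78 mm ahead of it and the grasp point (between the pads) lies 59 mm ahead of it (env.nose_length is the distance from the TCP to the fingertips, in mm); z points along the fingers, y is the line along which they close (so a half turn about z gives the same grasp; the last joint's range is limited). The gripper opens to 95 mm and grips with 3 to 60 N. Pads are 20 mm wide; open, the fingers measure 119 mm over their backs; the gripper's body (75 mm by 180 mm) begins 59 mm behind the grasp point.
Start: joints at [1.157, 0.491, 1.559, -0, 1.092, -0.106], TCP at [189.332, 595.644, 292.261] pointing down, gripper open.
Joint ranges: [-3.1, 3.1], [-0.84, 2.19], [0.05, 2.79], [-1.13, 4.28], [0.06, 2.93], [-2.69, 2.69]. Speed limits (rad/s): [2.22, 2.22, 2.79, 3.14, 3.14, 3.14].

### API

Orientations are given as [roll, pitch, yaw] about the fixed x, y, z axes, in that order (R = Rz(yaw) Ry(pitch) Rx(roll)).
In Python, from cell import env gives the robot as it stands.
- The arm moves only by the tool jog_arm, never from a script. Its argument "motion" is a list of rows, each a list of 7 numbers: the turn, a rotation vector about the tool's x, y, z in degrees, then the shift along the tool's x, y, z in mm, then the finger opening in mm, from 0 to 95.1. In form: [[wx, wy, wz, x, y, z, hand], ...]. A call has 1 to 10 rows; each row shifts and turns the commanded pose from where the row before left it, along the tool's axes as they then stand; what a row does not reach is not made up. A row lasts 1/8 s, in which the tool goes at most 62.5 mm and 10.7 degrees, less where a joint would pass 70% of its speed; a pose out of reach is approached as far as the arm can. A call is refused whole if a number of a shift passes 62.5 or a number of a turn 10.7, either way. A call with a gripper value outside its range is refused whole. The fingers move at their own pace and stop on an object; the grip force is fixed at half the most. Time passes only in rows, so rows that do not move let the fingers close. It gives the time, the measured TCP pose, the force, the opening and the grip force at its end, in the units of the state.
- env.state(): the state, without advancing time (a new reading comes with each control period).
- env.read_camera(name): name is "scene" or "side" or "wrist"; returns a dict with "color" (400x640x3 uint8, red, green, blue), "z_map" (400x640 float32, mm along the optical axis (not along the pixel's ray), 0 where there is no reading), "camera_matrix" (3x3 intrinsics, pixels), "world_to_cam" (4x4, takes a point from world to camera coordinates). Camera axes: x right, y up, looking along -z (the intrinsics and any distortion apply to the point x, -y, -z); pixel columns grow to the right and rows downward; lengths in mm; the calibration is good to about 2 mm. A picture is of the moment at which its call begins.
- env.job_done(): hands the job in; it is judged then, once.
Trained networks look in the newest picture that a camera, given by its name, has taken for a name from the list of things; names that differ only in an ending like _2 or _b are one class to them, and where a whole thing is asked for, a point or a joint stands for the part that bears it (a point fixed in the world has none). Each returns a list of dicts, best first, with "score" (0 to 1); they miss things now and then, are a little off and sometimes report something else, mostly with a low value. They report only what shows in the picture. A call takes as long as a camera call.
- env.recognise(camera, thing): "location" ([column, row] in pixels, amid what is visible of it).
The state is a dict: "t": time; "joints": joint angles; "qvel": joint speeds; "tau": joint torques, N m; "eef_pos": TCP position; "tcp_rot": TCP orientation; "ft_force": force on the tool from outside, world axes, zero at the start; "moment": the same for the moment, N m; "opening": opening from 0.0 (shut) to 1.0 (fully open); "grip_force": force on a finger pad.
Only numpy, scipy, OpenCV 4.12 (cv2) and the standard library are available. Lean on these libraries where they do the work, as an engineer would, in place of code of your own. Each camera call takes 0.05 s, during which the arm holds its last target. There are 200 camera calls.

### The job

The drilling jig rocks on its packers. Press down on its corners one after another to find the one that gives, then push that corner's wedge in under the plate with the fingertips until it is snug, without shoving the plate along, and press the same corner again to prove that it now stands firm. Push and press only: pick nothing up, and leave the jig, the other three wedges and the offcuts lying between them where they are.

Things in the scene. Friction and masses are not known exactly. Their poses are not given: they have to be found in the camera images.
- jig_plate: drilling jig: ply plate 220 x 230 x 18 mm (x, y, z), fence and toggle clamp on its middle (up to 45 mm above the plate), corners bare. Not fastened, 1.3 to 2.1 kg; stands level on four packers hidden under its corners, its underside 20 mm above a dark table top whose upper face is at z = 68 mm; one packer, never told which, is 5 mm too thin. Origin: centre of the underside; x points away from the robot, y left, z up
- corner_nl (a point): where to press the near left corner: point on the plate's top over its packer, at x -85, y +88 mm in the plate's frame, 38 mm above the table top when level. If this is the loose corner, about 2 to 4 N straight down tips it and it sinks 4 to 5 mm onto its packer; let go, it comes back level. A firm corner does not give
- corner_nr (a point): where to press the near right corner: point on the plate's top over its packer, at x -85, y -88 mm in the plate's frame, 38 mm above the table top when level. If this is the loose corner, about 2 to 4 N straight down tips it and it sinks 4 to 5 mm onto its packer; let go, it comes back level. A firm corner does not give
- corner_fl (a point): where to press the far left corner: point on the plate's top over its packer, at x +85, y +88 mm in the plate's frame, 38 mm above the table top when level. If this is the loose corner, about 2 to 4 N straight down tips it and it sinks 4 to 5 mm onto its packer; let go, it comes back level. A firm corner does not give
- corner_fr (a point): where to press the far right corner: point on the plate's top over its packer, at x +85, y -88 mm in the plate's frame, 38 mm above the table top when level. If this is the loose corner, about 2 to 4 N straight down tips it and it sinks 4 to 5 mm onto its packer; let go, it comes back level. A firm corner does not give
- wedge_nl: near left corner's loose wooden wedge, 95 x 32 mm, 5 mm thick at the nose, 24 at the flat tail, flat on the table top, nose under the plate's left edge (plate x -50 mm). Origin: centre of underside; x points to the nose, tail face at x = -47.5 mm. Slides at under 1 N for 36 to 46 mm inwards, then is snug (origin at plate y +87.5 mm) and jams; over about 5 N then shoves the plate along
- wedge_nr: near right corner's loose wooden wedge, 95 x 32 mm, 5 mm thick at the nose, 24 at the flat tail, flat on the table top, nose under the plate's right edge (plate x -50 mm). Origin: centre of underside; x points to the nose, tail face at x = -47.5 mm. Slides at under 1 N for 36 to 46 mm inwards, then is snug (origin at plate y -87.5 mm) and jams; over about 5 N then shoves the plate along
- wedge_fl: far left corner's loose wooden wedge, 95 x 32 mm, 5 mm thick at the nose, 24 at the flat tail, flat on the table top, nose under the plate's left edge (plate x +50 mm). Origin: centre of underside; x points to the nose, tail face at x = -47.5 mm. Slides at under 1 N for 36 to 46 mm inwards, then is snug (origin at plate y +87.5 mm) and jams; over about 5 N then shoves the plate along
- wedge_fr: far right corner's loose wooden wedge, 95 x 32 mm, 5 mm thick at the nose, 24 at the flat tail, flat on the table top, nose under the plate's right edge (plate x +50 mm). Origin: centre of underside; x points to the nose, tail face at x = -47.5 mm. Slides at under 1 N for 36 to 46 mm inwards, then is snug (origin at plate y -87.5 mm) and jams; over about 5 N then shoves the plate along
- offcut_block: bystander: dark board offcut, 38 x 62 x 28 mm, between the two left wedges; origin centre of its underside
- offcut_strip: bystander: thin dark wooden strip, 10 x 130 x 9 mm, between the two right wedges; origin centre of its underside

How it is judged (in metres and radians):
On the way, in this order (a step that is already met when the one before it is completed fails the run):
1. the loose corner is pressed down with the fingers and tips (sinks by more than 3 mm), before its wedge is in (contact force between the fingers and jig_plate above 1 N and height (world z) of any of corner_nl, corner_nr, corner_fl, corner_fr below 0.103 m), for 0.1 s.
2. the wedge of that corner is pushed in to within 9 mm of snug (((horizontal distance between corner_nl and packer_1_c0 below 0.03 m and y of wedge_nl in the frame of jig_plate below 0.0965 m) or (horizontal distance between corner_nr and packer_1_c0 below 0.03 m and y of wedge_nr in the frame of jig_plate above -0.0965 m) or (horizontal distance between corner_fl and packer_1_c0 below 0.03 m and y of wedge_fl in the frame of jig_plate below 0.0965 m) or (horizontal distance between corner_fr and packer_1_c0 below 0.03 m and y of wedge_fr in the frame of jig_plate above -0.0965 m))), for 0.2 s.
3. the same corner is pressed again with more than 3 N, the fingers within 50 mm of its press point, and gives less than 2 mm (contact force between the fingers and jig_plate above 3 N and ((horizontal distance between corner_nl and packer_1_c0 below 0.03 m and y of wedge_nl in the frame of jig_plate below 0.0965 m and horizontal distance between the grasp point and corner_nl below 0.05 m and height (world z) of corner_nl above 0.104 m) or (horizontal distance between corner_nr and packer_1_c0 below 0.03 m and y of wedge_nr in the frame of jig_plate above -0.0965 m and horizontal distance between the grasp point and corner_nr below 0.05 m and height (world z) of corner_nr above 0.104 m) or (horizontal distance between corner_fl and packer_1_c0 below 0.03 m and y of wedge_fl in the frame of jig_plate below 0.0965 m and horizontal distance between the grasp point and corner_fl below 0.05 m and height (world z) of corner_fl above 0.104 m) or (horizontal distance between corner_fr and packer_1_c0 below 0.03 m and y of wedge_fr in the frame of jig_plate above -0.0965 m and horizontal distance between the grasp point and corner_fr below 0.05 m and height (world z) of corner_fr above 0.104 m))), for 0.1 s.
At the end, for the whole second after the job is handed in: the wedge of the loose corner is in to within 9 mm of snug, the other three wedges are within 12 mm of where they lay, the plate is within 15 mm of where it stood, at rest and level, with every corner within 2 mm of its height of 38 mm above the table top (((horizontal distance between corner_nl and packer_1_c0 below 0.03 m and y of wedge_nl in the frame of jig_plate below 0.0965 m and distance of each of wedge_nr, wedge_fl, wedge_fr from where it was at the start of the episode below 0.012 m) or (horizontal distance between corner_nr and packer_1_c0 below 0.03 m and y of wedge_nr in the frame of jig_plate above -0.0965 m and distance of each of wedge_nl, wedge_fl, wedge_fr from where it was at the start of the episode below 0.012 m) or (horizontal distance between corner_fl and packer_1_c0 below 0.03 m and y of wedge_fl in the frame of jig_plate below 0.0965 m and distance of each of wedge_nl, wedge_nr, wedge_fr from where it was at the start of the episode below 0.012 m) or (horizontal distance between corner_fr and packer_1_c0 below 0.03 m and y of wedge_fr in the frame of jig_plate above -0.0965 m and distance of each of wedge_nl, wedge_nr, wedge_fl from where it was at the start of the episode below 0.012 m)) and height (world z) of corner_nl between 0.104 and 0.108 m and height (world z) of corner_nr between 0.104 and 0.108 m and height (world z) of corner_fl between 0.104 and 0.108 m and height (world z) of corner_fr between 0.104 and 0.108 m and distance of jig_plate from where it was at the start of the episode below 0.015 m and linear speed of jig_plate below 0.01 m/s); the robot touches nothing.
It fails at once if a wedge is lifted (more than 12 mm off the table top) (height (world z) of any of wedge_nl, wedge_nr, wedge_fl, wedge_fr above 0.08 m).
It fails at once if the jig is lifted or jacked up (its middle more than 6 mm above where it stood) (height (world z) of jig_plate above 0.094 m).
It fails at once if a bystander is moved more than 25 mm (distance of any of offcut_block, offcut_strip from where it was at the start of the episode above 0.025 m).
It also fails if it takes over 51 s, if anything falls off the work surface, if the arm or the gripper's body presses on something with over 40 N, if the wrist force passes 120 N, or if a joint passes its speed limit or range.

## Working session

There is one attempt and no reset: what is moved stays moved. The work goes in short steps, Python scripts to look and compute and a tool call to move; the robot and the scene stay as the last step left them, time stands still between calls to the robot, and variables do not carry over. Pictures are saved under pics/ and viewed, at most 10 in all, crops included, and the job is handed in when it is done.

Besides the shell and the picture viewer there is one more tool, called after ">>>" in YAML: its name, and indented under it one key for each argument. jog_arm: Moves the arm, as the interface text tells. Its arguments: {"type":"object","properties":{"motion":{"type":"array"}},"required":["motion"]}

```bash
mkdir -p pics; cat > h.py <<'E'
import numpy as np, cv2
from cell import env
def cloud(r):
    z=r["z_map"].astype(float);K=r["camera_matrix"];h,w=z.shape
    u,v=np.meshgrid(np.arange(w),np.arange(h))
    p=np.stack([(u-K[0,2])/K[0,0]*z,-(v-K[1,2])/K[1,1]*z,-z,np.ones_like(z)],-1)
    P=p@np.linalg.inv(r["world_to_cam"]).T
    P[z==0]=np.nan
    return P[...,:3]
E
python3 - <<'E'
from h import *
s=env.state();print(s["eef_pos"],s["tcp_rot"],s["t"],s["ft_force"])
ims=[]
for c in["scene","side"]:
    r=env.read_camera(c);P=cloud(r);np.save(c+".npy",P);ims.append(r["color"])
    cv2.imwrite(f"pics/{c}.png",r["color"][...,::-1])
    for n in["jig_plate","corner_nl","wedge_nl","wedge_nr","wedge_fl","wedge_fr","offcut_block","offcut_strip"]:
        for d in env.recognise(c,n)[:4]:
            x,y=map(int,d["location"]);print(c,n,round(d["score"],2),x,y,P[min(y,399),min(x,639)].round(0))
E
```

```text
[189.26801668 595.46188786 291.64938133] [-3.14042497e+00 -1.35286878e-04  2.83376446e+00] 0.0 [ 0.0026047   0.1427911  -0.06355589]
scene jig_plate 0.97 298 196 [535. -15. 105.]
scene corner_nl 0.61 295 197 [528. -12. 106.]
scene wedge_nl 0.63 224 190 [475. 141.  86.]
scene wedge_nr 0.95 350 238 [ 513. -154.   85.]
scene wedge_nr 0.6 223 187 [nan nan nan]
scene wedge_fl 0.61 247 161 [573. 155.  86.]
scene wedge_fl 0.17 297 198 [528. -17. 106.]
scene wedge_fr 0.74 370 205 [ 612. -147.   84.]
scene offcut_block 0.85 229 170 [522. 165.  94.]
scene offcut_strip 0.58 385 235 [ 564. -208.   77.]
side jig_plate 0.58 307 205 [536. -18. 107.]
side corner_nl 0.61 306 207 [531. -23. 108.]
side wedge_nl 0.74 244 176 [483. 150.  89.]
side wedge_nr 0.87 333 264 [ 507. -153.   89.]
side wedge_fl 0.45 282 163 [574. 154.  86.]
side wedge_fr 0.61 376 239 [ 604. -142.   88.]
side offcut_block 0.94 258 168 [516. 152.  96.]
side offcut_strip 0.9 379 277 [ 561. -209.   78.]
```

```bash
python3 - <<'E'
from h import *
for c in["scene","side"]:
    P=np.load(c+".npy");
    m=(abs(P[...,2]-106)<5)&(P[...,0]>350)&(P[...,0]<750)&(abs(P[...,1])<200)
    m=cv2.morphologyEx(m.astype(np.uint8),cv2.MORPH_OPEN,np.ones((3,3)))
    n,l,st,_=cv2.connectedComponentsWithStats(m);k=1+st[1:,4].argmax();q=P[l==k]
    print(c,len(q),np.median(q[:,2]),cv2.minAreaRect(q[:,:2].astype(np.float32)))
    # wedge points: above table, outside of plate
    for nm,x0,x1,s in[("nl",420,510,1),("fl",540,640,1),("nr",420,545,-1),("fr",560,650,-1)]:
        w=(P[...,0]>x0)&(P[...,0]<x1)&(P[...,1]*s>95)&(P[...,1]*s<240)&(P[...,2]>74)&(P[...,2]<98)
        q=P[w]; print(nm,len(q),q[:,:2].min(0).round(),q[:,:2].max(0).round(),q[:,2].max().round()) if len(q) else 0
a=cv2.imread("pics/scene.png")[100:300,150:470];b=cv2.imread("pics/side.png")[100:300,150:470]
cv2.imwrite("pics/both.png",cv2.resize(np.vstack([a,b]),None,fx=1.5,fy=1.5,interpolation=3))
E
```

```text
scene 6311 105.44583529568354 ((544.251220703125, -1.5102767944335938), (222.0232391357422, 231.33938598632812), 5.8297905921936035)
nl 401 [423.  96.] [510. 196.] 98.0
fl 349 [540. 130.] [597. 187.] 97.0
nr 616 [ 443. -186.] [545. -95.] 98.0
fr 619 [ 560. -240.] [ 650. -105.] 98.0
side 6599 106.87116956431828 ((544.9986572265625, -0.289215087890625), (221.21478271484375, 231.8468017578125), 5.957502841949463)
nl 312 [424.  95.] [510. 197.] 98.0
fl 294 [540. 142.] [595. 197.] 98.0
nr 921 [ 444. -185.] [544. -98.] 98.0
fr 961 [ 560. -240.] [647. -97.] 98.0
```

View pics/both.png

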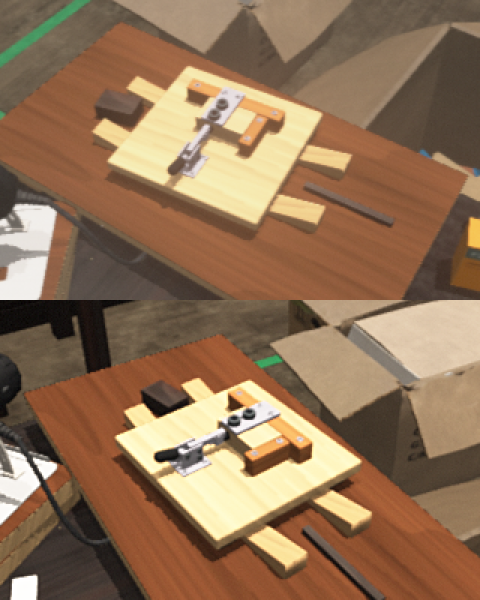

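The picture shows the plate in the middle, with clamp and fence. The left wedges are at about (110,130) and (140,90) in the top half, with the block between them. The right wedges are at (325,160) and (297,210), with the strip to the right of them. Both cameras agree on the plate: centre (544.6, -0.9), yaw 0.103 rad. I'll turn the tool to the plate's axes (tool x = plate y, tool y = plate x) and shut the fingers.

>>> jog_arm:
  motion:
    - [0,0,9.5,0,0,0,0]
    - [0,0,9.5,0,0,0,0]
    - [0,0,9.5,0,0,0,0]
    - [0,0,9.5,0,0,0,0]
    - [0,0,9.5,0,0,0,0]
    - [0,0,9.5,0,0,0,0]
    - [0,0,9.5,0,0,0,0]
    - [0,0,0,0,0,0,0]

```text
t: 1.9
eef_pos: [189.4, 595.6, 292.3]
tcp_rot: [3.142, -0.0, 1.674]
ft_force: [0.4, -0.0, 0.5]
opening: 0.218
grip_force: 0.0
```

>>> jog_arm:
  motion:
    - [0,0,0,-45,31,0,0]
    - [0,0,0,-45,31,0,0]
    - [0,0,0,-45,31,0,0]
    - [0,0,0,-45,31,0,0]
    - [0,0,0,-45,31,0,0]
    - [0,0,0,-45,31,0,0]
    - [0,0,0,-45,31,0,0]
    - [0,0,0,-45,31,0,0]
    - [0,0,0,-45,31,0,0]
    - [0,0,0,-45,31,0,0]

```text
t: 3.15
eef_pos: [544.7, 178.1, 292.4]
tcp_rot: [3.141, -0.0, 1.678]
ft_force: [0.5, 0.4, -0.1]
opening: 0.005
grip_force: 0.0
```

```bash
cat > g.py <<'E'
# usage: g.py px py ztip  -> tool shift to bring fingertips to plate-frame (px,py), world z
import sys
from h import *
s=env.state();px,py,zt=map(float,sys.argv[1:4])
a=.103;X=np.array([np.cos(a),np.sin(a)]);Y=np.array([-X[1],X[0]])
e=s["eef_pos"];d=e[:2]-[544.6,-0.9]
print("t",s["t"],"now plate",(d@X).round(1),(d@Y).round(1),"tip z",round(e[2]-78,1),"F",s["ft_force"].round(2))
print("shift x,y,z:",(py-d@Y).round(1),(px-d@X).round(1),round(e[2]-78-zt,1), s["tcp_rot"].round(3), s["opening"])
E
python3 g.py 85 88 130
```

```text
t 3.15 now plate 18.5 178.1 tip z 214.4 F [ 0.49  0.37 -0.07]
shift x,y,z: -90.1 66.5 84.4 [ 3.141 -0.     1.678] 0.005432668620868007
```

>>> jog_arm:
  motion:
    - [0,0,0,-46,33,20,0]
    - [0,0,0,-46,33,30,0]
    - [0,0,0,0,0,30,0]
    - [0,0,0,0,0,20,0]
    - [0,0,0,0,0,0,0]
    - [0,0,0,0,0,0,0]

```text
t: 3.9
eef_pos: [618.1, 96.1, 193.9]
tcp_rot: [3.14, -0.0, 1.675]
ft_force: [0.9, -0.5, 0.8]
opening: 0.001
grip_force: 0.0
```

```bash
python3 g.py 85 88 106
```

```text
t 3.9 now plate 83.1 88.9 tip z 115.9 F [ 0.87 -0.55  0.8 ]
shift x,y,z: -0.9 1.9 9.9 [ 3.14  -0.     1.675] 0.0005108262505258586
```

>>> jog_arm:
  motion:
    - [0,0,0,0,0,6,0]
    - [0,0,0,0,0,1,0]
    - [0,0,0,0,0,1,0]
    - [0,0,0,0,0,1,0]
    - [0,0,0,0,0,0,0]

```text
t: 4.53
eef_pos: [617.9, 96.0, 184.0]
tcp_rot: [3.141, -0.0, 1.673]
ft_force: [0.5, 0.1, -0.5]
opening: 0.002
grip_force: 0.0
```

>>> jog_arm:
  motion:
    - [0,0,0,0,0,1,0]
    - [0,0,0,0,0,1,0]
    - [0,0,0,0,0,0,0]

```text
t: 4.9
eef_pos: [617.8, 96.0, 183.8]
tcp_rot: [3.14, 0.0, 1.673]
ft_force: [-5.4, -1.1, 16.1]
opening: 0.005
grip_force: 8.7
```

>>> jog_arm:
  motion:
    - [0,0,0,0,0,-30,0]
    - [0,0,0,0,0,-35,0]
    - [0,0,0,-44,1,0,0]
    - [0,0,0,-44,1,0,0]
    - [0,0,0,-44,0,0,0]
    - [0,0,0,-44,0,10,0]
    - [0,0,0,0,0,30,0]
    - [0,0,0,0,0,20,0]
    - [0,0,0,0,0,2,0]
    - [0,0,0,0,0,0,0]

```text
t: 6.15
eef_pos: [637.8, -78.9, 184.9]
tcp_rot: [-3.141, -0.0, 1.673]
ft_force: [-0.7, 0.6, 0.5]
opening: 0.003
grip_force: 0.0
```

```bash
python3 g.py 85 -88 106
```

```text
t 6.15 now plate 84.7 -87.2 tip z 106.9 F [-0.67  0.59  0.5 ]
shift x,y,z: -0.8 0.3 0.9 [-3.141 -0.     1.673] 0.0029703172565396455
```

>>> jog_arm:
  motion:
    - [0,0,0,0,0,1,0]
    - [0,0,0,0,0,1,0]
    - [0,0,0,0,0,0.5,0]
    - [0,0,0,0,0,0,0]

```text
t: 6.65
eef_pos: [637.9, -78.8, 183.9]
tcp_rot: [3.14, 0.0, 1.673]
ft_force: [-2.4, 0.4, 11.1]
opening: 0.002
grip_force: 5.3
```

>>> jog_arm:
  motion:
    - [0,0,0,0,0,-30,0]
    - [0,0,0,0,0,-35,0]
    - [0,0,0,0,-43,0,0]
    - [0,0,0,0,-43,0,0]
    - [0,0,0,0,-42,0,0]
    - [0,0,0,0,-42,10,0]
    - [0,0,0,0,0,30,0]
    - [0,0,0,0,0,20,0]
    - [0,0,0,0,0,2,0]
    - [0,0,0,0,0,0,0]

```text
t: 7.9
eef_pos: [469.0, -96.3, 186.0]
tcp_rot: [3.141, 0.0, 1.673]
ft_force: [-0.4, -0.1, 0.2]
opening: 0.003
grip_force: 0.0
```

>>> jog_arm:
  motion:
    - [0,0,0,0,0,1,0]
    - [0,0,0,0,0,1,0]
    - [0,0,0,0,0,0.5,0]
    - [0,0,0,0,0,0,0]

```text
t: 8.4
eef_pos: [468.9, -96.3, 183.8]
tcp_rot: [3.14, 0.0, 1.673]
ft_force: [-1.5, 0.6, 10.7]
opening: 0.006
grip_force: 5.4
```

```bash
python3 g.py -85 -88 106
```

```text
t 8.4 now plate -85.2 -87.1 tip z 105.8 F [-1.48  0.63 10.66]
shift x,y,z: -0.9 0.2 -0.2 [3.14  0.    1.673] 0.0063359939275455055
```

>>> jog_arm:
  motion:
    - [0,0,0,0,0,-30,0]
    - [0,0,0,0,0,-35,0]
    - [0,0,0,44,0,0,0]
    - [0,0,0,44,0,0,0]
    - [0,0,0,44,0,0,0]
    - [0,0,0,44,0,10,0]
    - [0,0,0,0,0,30,0]
    - [0,0,0,0,0,20,0]
    - [0,0,0,0,0,2,0]
    - [0,0,0,0,0,0,0]

```text
t: 9.65
eef_pos: [451.0, 78.7, 186.5]
tcp_rot: [3.141, -0.0, 1.673]
ft_force: [0.2, 0.4, -0.4]
opening: 0.007
grip_force: 0.0
```

>>> jog_arm:
  motion:
    - [0,0,0,0,0,1,0]
    - [0,0,0,0,0,1,0]
    - [0,0,0,0,0,1,0]
    - [0,0,0,0,0,0,0]

```text
t: 10.15
eef_pos: [450.8, 78.8, 183.1]
tcp_rot: [3.141, -0.0, 1.673]
ft_force: [0.9, 0.7, 1.5]
opening: 0.003
grip_force: 0.8
```

```bash
python3 g.py -85 88 106
```

```text
t 10.15 now plate -85.1 88.9 tip z 105.1 F [0.91 0.72 1.53]
shift x,y,z: -0.9 0.1 -0.9 [ 3.141 -0.     1.673] 0.0031746088309742267
```

It gives way here. I'll press further to tip it.

>>> jog_arm:
  motion:
    - [0,0,0,0,0,1,0]
    - [0,0,0,0,0,1,0]
    - [0,0,0,0,0,1,0]
    - [0,0,0,0,0,1,0]
    - [0,0,0,0,0,0,0]
    - [0,0,0,0,0,0,0]

```text
t: 10.9
eef_pos: [450.6, 78.9, 179.3]
tcp_rot: [3.142, -0.0, 1.673]
ft_force: [-2.7, 1.6, 11.2]
opening: 0.006
grip_force: 5.4
```

>>> jog_arm:
  motion:
    - [0,0,0,0,0,-10,0]
    - [0,0,0,0,0,-50,0]
    - [0,0,0,38,12,-10,0]
    - [0,0,0,38,12,0,0]
    - [0,0,0,39,11,0,0]
    - [0,0,0,0,0,0,0]
    - [0,0,0,0,0,0,0]

```text
t: 11.78
eef_pos: [473.5, 196.4, 249.0]
tcp_rot: [-3.141, 0.0, 1.674]
ft_force: [-0.3, -0.1, 0.7]
opening: 0.001
grip_force: 0.0
```

```bash
python3 g.py -50 204 76; python3 - <<'E'
from h import *
a=.103;X=np.array([np.cos(a),np.sin(a)]);Y=np.array([-X[1],X[0]])
for c in["wrist","scene","side"]:
    r=env.read_camera(c);P=cloud(r);cv2.imwrite(f"pics/{c}2.png",r["color"][...,::-1])
    d=P[...,:2]-[544.6,-.9];px=d@X;py=d@Y
    m=(px>-90)&(px<40)&(py>119)&(py<230)&(P[...,2]>77)&(P[...,2]<102)
    n,l,st,_=cv2.connectedComponentsWithStats(m.astype(np.uint8))
    for k in range(1,n):
        if st[k,4]>30:
            q=l==k;print(c,st[k,4],"px",np.percentile(px[q],[1,50,99]).round(1),"py",np.percentile(py[q],[1,50,99]).round(1),"z",P[q][:,2].max().round(1))
    for t in["wedge_nl","offcut_block"]:
        for e in env.recognise(c,t)[:2]:
            x,y=map(int,e["location"]);print(c,t,round(e["score"],2),x,y,px[y,x],py[y,x],P[y,x,2])
E
```

```text
t 11.775 now plate -50.4 203.6 tip z 171.0 F [-0.34 -0.1   0.73]
shift x,y,z: 0.4 0.4 95.0 [-3.141  0.     1.674] 0.001464632812265411
wrist 2419 px [-19.8   0.3  21.2] py [165.8 189.2 206.5] z 99.6
wrist 488 px [34.5 36.  39.8] py [137.  164.7 181.6] z 94.6
wrist 99 px [-38.6 -34.3 -31.6] py [166.9 174.1 174.9] z 94.6
wrist wedge_nl 0.59 342 240 -36.11121378644422 173.93816065522716 80.4672529482574
wrist wedge_nl 0.25 467 328 68.33860898570774 105.38753818632014 106.63871718676458
wrist offcut_block 0.73 388 229 -0.4553218794236529 189.9760256435637 97.23254717510451
scene 587 px [-22.   -0.6  39.4] py [133.2 165.3 200.6] z 98.6
scene 289 px [-66.6 -52.1 -33.8] py [128.3 150.5 172.3] z 93.4
scene wedge_nl 0.72 226 188 -48.083450677265134 147.21198819033322 86.30705734116077
scene offcut_block 0.6 229 167 1.7006375411910353 171.6811487333444 95.75664252663694
side 769 px [-65.  -12.1  38.8] py [140.9 162.4 202.5] z 100.2
side offcut_block 0.84 258 168 -12.709628357496019 154.3594021124389 96.38323797115436
```

View pics/wrist2.png

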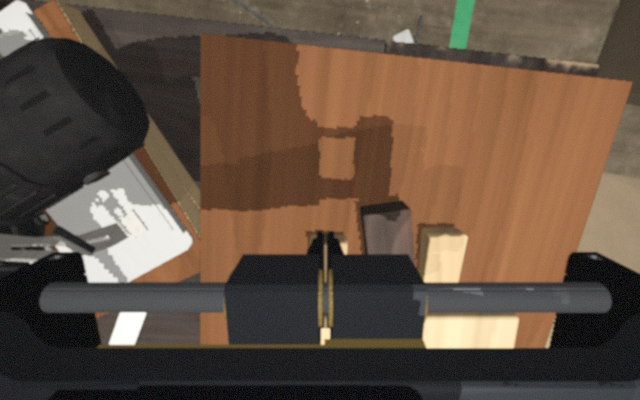

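The wrist view shows the fingers at (322,260) just outside the near-left wedge. The block is at (388,229), about 16 mm clear of the pushing lane, and the tail is at plate y ≈ 174. I'll go down outside the tail.

>>> jog_arm:
  motion:
    - [0,0,0,0,0,30,0]
    - [0,0,0,0,0,35,0]
    - [0,0,0,0,0,20,0]
    - [0,0,0,0,0,10,0]
    - [0,0,0,0,0,0,0]

```text
t: 12.85
eef_pos: [473.8, 196.7, 153.8]
tcp_rot: [-3.141, 0.0, 1.673]
ft_force: [0.2, -0.1, 0.6]
opening: 0.002
grip_force: 0.0
```

>>> jog_arm:
  motion:
    - [0,0,0,-5,0,0,0]
    - [0,0,0,-5,0,0,0]
    - [0,0,0,-3,0,0,0]
    - [0,0,0,-3,0,0,0]
    - [0,0,0,-3,0,0,0]
    - [0,0,0,-3,0,0,0]
    - [0,0,0,-3,0,0,0]
    - [0,0,0,-3,0,0,0]

```text
t: 13.85
eef_pos: [476.6, 168.7, 154.0]
tcp_rot: [-3.142, -0.0, 1.673]
ft_force: [-0.2, -0.2, 0.1]
opening: 0.004
grip_force: 0.2
```

```bash
python3 g.py -50 145 76
```

```text
t 13.85 now plate -50.2 175.7 tip z 76.0 F [-0.22 -0.23  0.14]
shift x,y,z: -30.7 0.2 -0.0 [-3.142 -0.     1.673] 0.003961760515736922
```

>>> jog_arm:
  motion:
    - [0,0,0,-3,0,0,0]
    - [0,0,0,-3,0,0,0]
    - [0,0,0,-3,0,0,0]
    - [0,0,0,-3,0,0,0]
    - [0,0,0,-3,0,0,0]
    - [0,0,0,-3,0,0,0]
    - [0,0,0,-2,0,0,0]
    - [0,0,0,-2,0,0,0]
    - [0,0,0,0,0,0,0]

```text
t: 14.98
eef_pos: [478.9, 146.9, 154.0]
tcp_rot: [3.142, -0.0, 1.673]
ft_force: [-0.3, 0.3, 0.9]
opening: 0.005
grip_force: 0.0
```

```bash
python3 g.py -50 145 76
```

```text
t 14.975 now plate -50.2 153.8 tip z 76.0 F [-0.33  0.33  0.88]
shift x,y,z: -8.8 0.2 -0.0 [ 3.142 -0.     1.673] 0.004992563529140658
```

>>> jog_arm:
  motion:
    - [0,0,0,-1,0,0,0]
    - [0,0,0,-1,0,0,0]
    - [0,0,0,-1,0,0,0]
    - [0,0,0,-1,0,0,0]
    - [0,0,0,-1,0,0,0]
    - [0,0,0,0,0,0,0]

```text
t: 15.72
eef_pos: [479.4, 142.0, 154.0]
tcp_rot: [3.142, -0.0, 1.673]
ft_force: [0.8, -0.1, 0.5]
opening: 0.004
grip_force: 0.0
```

>>> jog_arm:
  motion:
    - [0,0,0,-1,0,0,0]
    - [0,0,0,-0.5,0,0,0]
    - [0,0,0,0,0,0,0]

```text
t: 16.1
eef_pos: [479.5, 140.5, 154.0]
tcp_rot: [3.142, -0.0, 1.673]
ft_force: [-0.7, -0.7, 0.3]
opening: 0.0
grip_force: 0.0
```

>>> jog_arm:
  motion:
    - [0,0,0,-0.5,0,0,0]
    - [0,0,0,-0.5,0,0,0]
    - [0,0,0,-0.5,0,0,0]
    - [0,0,0,0,0,0,0]

```text
t: 16.6
eef_pos: [479.6, 139.3, 154.0]
tcp_rot: [3.142, -0.0, 1.673]
ft_force: [-1.1, 5.3, -0.3]
opening: 0.003
grip_force: 2.5
```

```bash
python3 g.py -50 145 76;python3 - <<'E'
from h import *
a=.103;X=np.array([np.cos(a),np.sin(a)]);Y=np.array([-X[1],X[0]])
for c in["scene","side"]:
    r=env.read_camera(c);P=cloud(r);cv2.imwrite(f"pics/{c}3.png",r["color"][...,::-1])
    d=P[...,:2]-[544.6,-.9];px=d@X;py=d@Y
    for lo,hi in[(-64,-40),(-85,-64)]:
        m=(px>lo)&(px<hi)&(py>117)&(py<180)&(P[...,2]>74)&(P[...,2]<97)
        print(c,m.sum(),np.percentile(py[m],[2,50,98]).round(1) if m.any() else "")
a=cv2.imread("pics/scene3.png")[130:240,170:330];b=cv2.imread("pics/side3.png")[130:240,200:360]
cv2.imwrite("pics/b3.png",cv2.resize(np.hstack([a,b]),None,fx=2.5,fy=2.5,interpolation=3))
E
```

```text
t 16.6 now plate -50.2 146.1 tip z 76.0 F [-1.06  5.31 -0.25]
shift x,y,z: -1.1 0.2 -0.0 [ 3.142 -0.     1.673] 0.0034563374526633875
scene 83 [123.4 132.9 155.9]
scene 9 [125.1 129.5 132.3]
side 41 [132.  136.6 156.8]
side 0
```

View pics/b3.png

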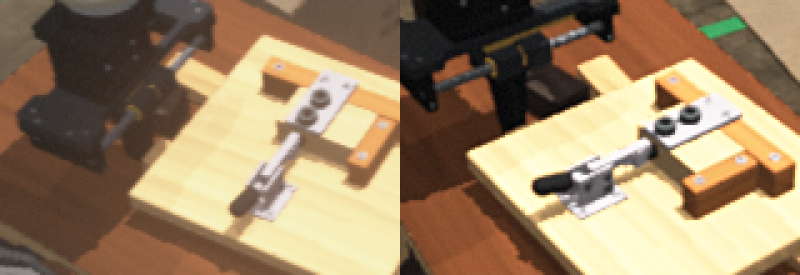

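The picture shows the fingers (left view (145,150)) on the tail, with the wedge almost fully under the plate. The force rises to 5 N at the expected position, so the wedge is snug. I'll back off and press the corner again.

>>> jog_arm:
  motion:
    - [0,0,0,10,0,0,0]
    - [0,0,0,10,0,-20,0]
    - [0,0,0,0,0,-40,0]
    - [0,0,0,0,0,-35,0]
    - [0,0,0,-38,-17,0,0]
    - [0,0,0,-39,-18,0,0]
    - [0,0,0,0,0,30,0]
    - [0,0,0,0,0,30,0]
    - [0,0,0,0,0,2,0]
    - [0,0,0,0,0,0,0]

```text
t: 17.95
eef_pos: [451.0, 79.0, 187.5]
tcp_rot: [3.141, 0.0, 1.674]
ft_force: [-0.3, -0.0, -0.3]
opening: 0.001
grip_force: 0.0
```

```bash
python3 g.py -85 88 106
```

```text
t 17.95 now plate -84.9 89.1 tip z 109.5 F [-0.28 -0.04 -0.26]
shift x,y,z: -1.1 -0.1 3.5 [3.141 0.    1.674] 0.0008345756642398044
```

>>> jog_arm:
  motion:
    - [0,0,0,0,0,2,0]
    - [0,0,0,0,0,1,0]
    - [0,0,0,0,0,1,0]
    - [0,0,0,0,0,0.5,0]
    - [0,0,0,0,0,0,0]

```text
t: 18.58
eef_pos: [450.8, 78.9, 183.6]
tcp_rot: [3.14, -0.0, 1.673]
ft_force: [-3.8, 1.1, 17.8]
opening: 0.002
grip_force: 8.6
```

>>> jog_arm:
  motion:
    - [0,0,0,0,0,-5,0]
    - [0,0,0,0,0,-30,0]
    - [0,0,0,0,0,-50,0]
    - [0,0,0,0,-40,-50,0]
    - [0,0,0,0,0,0,0]
    - [0,0,0,0,0,0,0]
    - [0,0,0,0,0,0,0]

```text
t: 19.45
eef_pos: [412.2, 74.8, 315.1]
tcp_rot: [-3.139, -0.0, 1.673]
ft_force: [-0.2, -0.1, -0.4]
opening: 0.004
grip_force: 0.0
```

```bash
python3 - <<'E'
from h import *
a=.103;X=np.array([np.cos(a),np.sin(a)]);Y=np.array([-X[1],X[0]])
s=env.state();print(s["t"],s["ft_force"],s["eef_pos"])
for c in["scene","side"]:
    r=env.read_camera(c);P=cloud(r);P0=np.load(c+".npy")
    for nm,A in(("before",P0),("now",P)):
        m=((abs(A[...,2]-106)<5)&(A[...,0]>350)&(A[...,0]<750)&(abs(A[...,1])<200)).astype(np.uint8)
        m=cv2.morphologyEx(m,cv2.MORPH_OPEN,np.ones((3,3)))
        n,l,st,_=cv2.connectedComponentsWithStats(m);q=A[l==1+st[1:,4].argmax()]
        print(c,nm,cv2.minAreaRect(q[:,:2].astype(np.float32)))
        d=A[...,:2]-[544.6,-.9];px=d@X;py=d@Y
        print([np.nanmedian(A[(abs(px-i*85)<15)&(abs(py-j*88)<15)&(A[...,2]>98)][:,2]).round(1) for i in(-1,1) for j in(1,-1)])
        w=(px>-64)&(px<-36)&(py>119)&(py<200)&(A[...,2]>74)&(A[...,2]<97);print("wedge tail",np.percentile(py[w],97).round(1) if w.any() else None,w.sum())
E
```

```text
19.45 [-0.24485746 -0.12140723 -0.37416454] [412.22016331  74.76124405 315.07122827]
scene before ((544.251220703125, -1.5102767944335938), (222.0232391357422, 231.33938598632812), 5.8297905921936035)
[np.float64(105.6), np.float64(105.5), np.float64(105.5), np.float64(105.3)]
wedge tail 172.1 226
scene now ((544.2440185546875, -1.60302734375), (222.79388427734375, 230.62026977539062), 5.901854515075684)
[np.float64(105.5), np.float64(105.4), np.float64(105.5), np.float64(105.5)]
wedge tail 133.3 52
side before ((544.9986572265625, -0.289215087890625), (221.21478271484375, 231.8468017578125), 5.957502841949463)
[np.float64(107.0), np.float64(106.8), np.float64(107.1), np.float64(107.0)]
wedge tail 174.1 168
side now ((545.1470336914062, 0.44762420654296875), (221.98562622070312, 232.4969024658203), 5.9530253410339355)
[np.float64(107.2), np.float64(106.9), np.float64(107.2), np.float64(106.9)]
wedge tail 136.5 17
```

The plate hasn't moved and is level. The wedge tail is at about 135 mm, which is snug, so I'll hand in.

```bash
python3 -c "
from cell import env
print(env.job_done())"
```

```text
the job is handed in; nothing more can be done
None
```

The near left corner was the loose one: it sank about 4.6 mm when pressed; I pushed its wedge in until snug, the corner then held firm under about 18 N with the plate level and unmoved, and the job is handed in (no verdict was returned).

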